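# Open the dial lock of the reagent chest and present its shackle to the tag reader

### The job

Turn the black dial on the reagent chest clockwise, click by click, until its white pointer and the gap in its rim stand over the shackle's red tongue (between the red marks), then pull the shackle straight up out of the lock. Carry it by its blue tag to the tag reader (the flat white box with the green-ringed pad) and finish holding it there: upright and still over the middle of the pad, its lower end about 5 cm above it and not touching it, without letting go. Leave the dial where it opened and do not disturb the other things on the bench.

Things in the scene. Friction and masses are not known exactly. Their poses are not given: they have to be found in the camera images.
- lock_mark (a point): Midway between two small red stripes on the lock, 117 mm above the bench, fixed on the chest. Axes: z up, y from the dial towards the shackle. From here the dial's axis is at y -91.5 mm, the tag at y +13.5 mm, both x 0. The shackle's foot stands in a grey pocket 80 x 45 mm with a brass plate on top, 27 mm above the lid.
- chest: Fixed reagent chest: blue box 160 x 280 mm (x, y), white lid, lid top 90 mm above the bench. Origin at the centre of its underside, z up. The lock stands on its lid, the dial towards -y and the shackle towards +y.
- dial_grip (a point): On the dial's vertical axis, in its grip bar, 43 mm above the lid. Black disc 84 mm across, top face 22 mm below this point. Grip bar: 14 mm wide, 44 mm long, 36 mm tall, its top 14 mm above this point; pinch it across the 14 mm from above. Axes turn with the dial: z up, y along the bar towards the white pointer and the gap in the rim.
- dial (a joint): Dial angle, rad, counter-clockwise from above. 0: pointer and gap at the red marks, lock open. Starts 0.8 to 2.8, so turn clockwise; stops at -0.4 and 3.0. A sprung ball clicks into a notch every 0.52 rad (0 is one), up to 0.1 N m between; let go, it settles in the nearest notch. The gap frees the tongue only within about 0.12 rad of 0, else the rim holds it down.
- tag (a point): Centre of the blue tag block, 28 (x) x 16 (y) x 24 mm tall, on top of the loose shackle (0.2 to 0.3 kg); grasp it here. 62 mm above the lid at the start. Axes: z up, x along the bow's width, y away from the dial. Below it a steel bow of 9 mm bar, 45 mm wide (x). A straight lift of 30 mm clears the lock.
- shackle_foot (a point): Centre of the shackle's underside (its lower end), 58 mm straight below the tag's centre. The foot is 56 (x) x 14 (y) x 18 mm and stands in the pocket with 1.5 mm play all round. From it a red tongue, 9 mm wide, 7 mm thick, reaches 75 mm from here along -y, under the dial's rim.
- reader_pad (a point): Centre of the top of the round pad (84 mm across, black with a green ring) on the fixed tag reader, a white box 110 x 110 mm; the pad's top is 22 mm above the bench. z up. The reader stands left or right of the chest, a blue mixer 78 mm tall on the other side.
- amber_bottle: Bystander: an amber glass bottle, diameter 68, 150 tall (mm); origin at the centre of its underside, z up. To be left alone.
- white_jar: Bystander: a white jar with a red lid, diameter 56, 70 tall (mm); origin at the centre of its underside, z up. To be left alone.
- beaker: Bystander: a glass beaker, diameter 68, 85 tall (mm); origin at the centre of its underside, z up. To be left alone.
- tip_box: Bystander: an orange box with a clear lid, 85 x 120 x 65 tall (mm); origin at the centre of its underside, z up. To be left alone.

How it is judged:
By the outcome, as a careful person would: the job done as asked, in the order asked, and still so for the second after the job is handed in, while the arm keeps its last pose, push and grip.
It also fails if it takes over 72 s, if anything falls off the work surface, if the arm or the gripper's body presses on something with over 40 N, if the wrist force passes 120 N, or if a joint passes its speed limit or range.

### The arm

A 6-joint arm with a two-finger parallel gripper is mounted at the origin on the work surface. World frame = base frame: x ahead of the robot, y to its left, z up, the work surface at z = 0. Lengths are in mm, angles in degrees, forces in N, time in s.
With the tool pointing down it reaches from about 400 to 825 mm from the base axis. Payload 7 kg.
Tool frame: the origin (TCP) lies on the centre line of the jaws, within the pads' length; the fingertips stand 22 mm ahead of it and the grasp point (between the pads) lies 3 mm ahead of it; z points along the fingers, y is the line along which they close (so a half turn about z gives the same grasp; the last joint's range is limited). The gripper opens to 85 mm and grips with 20 to 120 N. Pads are 22 mm wide; open, the fingers measure 114 mm over their backs; the gripper's body (76 mm by 85 mm) begins 54 mm behind the grasp point. The pads swing forward as they close: fully open they stand 13 mm farther back than shut.
Start: joints at [89.502, 20.546, 0.682, 0, -70.136, -16.507], TCP at [197.421, 645.461, 214.102] pointing down, gripper open.
Joint ranges: [-176.03, 176.03], [-82.01, 121.73], [-58.28, 71.71], [-173.87, 95.51], [-174.79, -0.11], [-173.66, 173.66]. Speed limits (degrees/s): [136.94, 136.94, 172.46, 180, 180, 180].

### API

Orientations are given as a 3x3 rotation matrix whose columns are the frame's x, y, z axes.
In Python, from station import bot gives the robot as it stands. The module is installed in compiled form; this text tells all that it offers.
- The arm moves only by the tool drive_tool, never from a script. Its argument "commands" is a list of rows, each an object of numbers: "dx", "dy", "dz": the shift along the world's x, y, z as a fraction of full scale; "ax", "ay", "az": the turn, a rotation vector about the world's x, y, z as a fraction of full scale. A call has exactly 5 rows; each row is the pose to reach, as a shift and turn from the pose commanded when the call began; what a row does not reach only later rows make up. Full scale, the value 1, is 30 cm for a shift and 60 degrees for a turn. A row lasts 1/8 s, in which the tool goes at most 62.5 mm and 10.7 degrees, less where a joint would pass 70% of its speed; a pose out of reach is approached as far as the arm can. A call with a number of a shift or a turn outside -1 to 1 is refused whole. A call with a gripper value outside its range is refused whole. "grip" is the opening, from -1 (shut) to 1 (fully open), set as the call begins (left out, the last holds). The fingers move at their own pace and stop on an object; "force" is the grip in N (left out, the last holds). Time passes only in rows, so rows that repeat a pose let the fingers close, or fill a call up. It gives the time, the measured TCP pose, the force, the opening and the grip force at its end, in the units of the state.
- bot.read_state(): the state, without advancing time (a new reading comes with each control period).
- bot.get_image(name): name is "scene" or "top" or "wrist"; returns a dict with "pixels" (420x560x3 uint8, red, green, blue), "range_z" (420x560 float32, mm along the optical axis (not along the pixel's ray), 0 where there is no reading), "fx", "fy", "cx", "cy" (pixels), "k1" (the pictures are not rectified: a ray, as slopes to the right and down, at radius r is drawn at 1 + k1 r^2 times it, then the intrinsics apply), "pose" (4x4, takes a point from camera to world coordinates); the wrist camera has in their place "hand_eye" (4x4, takes a point from camera to tool coordinates, whose origin is the TCP and whose axes are the flange's). Camera axes: x right, y up, looking along -z (the intrinsics and any distortion apply to the point x, -y, -z); pixel columns grow to the right and rows downward; lengths in mm; the calibration is good to about 2 mm. A picture is of the moment at which its call begins: read the wrist's pose just before it.
- bot.job_done(): hands the job in; it is judged then, once.
The state is a dict: "time_s": time; "joint_pos": joint angles; "dq": joint speeds; "joint_efforts": joint torques, N m; "tool_pos": TCP position; "ee_rot": TCP orientation; "wrist_force": force on the tool from outside, world axes, zero at the start; "wrist_torque": the same for the moment, N m; "opening": opening from 0.0 (shut) to 1.0 (fully open); "grasp_force": force on a finger pad.
Only numpy, scipy, OpenCV 4.12 (cv2) and the standard library are available. Lean on these libraries where they do the work, as an engineer would, in place of code of your own. Each camera call takes 0.05 s, during which the arm holds its last target. There are 200 camera calls.

## Working session

There is one attempt and no reset: what is moved stays moved. The work goes in short steps, Python scripts to look and compute and a tool call to move; the robot and the scene stay as the last step left them, time stands still between calls to the robot, and variables do not carry over. Pictures are saved under pics/ and viewed, at most 10 in all, crops included, and the job is handed in when it is done.

Besides the shell and the picture viewer there is one more tool, called after "Call:" as a command line: name --argument value ..., lists and objects as JSON in quotes. drive_tool: Moves the arm, as the interface text tells. Its arguments: {"type":"object","properties":{"commands":{"type":"array","items":{"type":"object","properties":{"dx":{"type":"number","minimum":-1,"maximum":1},"dy":{"type":"number","minimum":-1,"maximum":1},"dz":{"type":"number","minimum":-1,"maximum":1},"ax":{"type":"number","minimum":-1,"maximum":1},"ay":{"type":"number","minimum":-1,"maximum":1},"az":{"type":"number","minimum":-1,"maximum":1}}}},"grip":{"type":"number"},"force":{"type":"number"}},"required":["commands"]}

```bash
mkdir -p pics; cat > h.py <<'E'
import numpy as np, cv2
from station import bot
def get(name):
    s=bot.read_state(); im=bot.get_image(name)
    if 'pose' in im: T=np.array(im['pose'])
    else:
        W=np.eye(4); W[:3,:3]=s['ee_rot']; W[:3,3]=s['tool_pos']; T=W@np.array(im['hand_eye'])
    im['T']=T; return im
def rays(im,uv):
    K=np.array([[im['fx'],0,im['cx']],[0,im['fy'],im['cy']],[0,0,1.]])
    p=cv2.undistortPoints(np.array(uv,float).reshape(-1,1,2),K,np.array([im['k1'],0,0,0.])).reshape(-1,2)
    # k1 model: distorted = p*(1+k1 r^2)
    return np.c_[p[:,0],-p[:,1],-np.ones(len(p))]
def onplane(im,uv,z):
    d=rays(im,uv)@im['T'][:3,:3].T; o=im['T'][:3,3]
    return o+d*((z-o[2])/d[:,2])[:,None]
def bydepth(im,uv):
    d=rays(im,uv); uvi=np.round(np.array(uv)).astype(int).reshape(-1,2)
    r=im['range_z'][uvi[:,1],uvi[:,0]]
    return (d*r[:,None])@im['T'][:3,:3].T+im['T'][:3,3], r
def save(im,n,crop=None,sc=1):
    p=im['pixels'][:,:,::-1]
    if crop: p=p[crop[1]:crop[3],crop[0]:crop[2]]
    cv2.imwrite('pics/'+n,cv2.resize(p,None,fx=sc,fy=sc))
E
python3 - <<'E'
from h import *
a=get('top');b=get('scene')
print(a['T'].round(2).tolist(),a['fx'],a['k1'])
save(a,'top.png');save(b,'scene.png')
s=bot.read_state();print(s['time_s'],np.array(s['ee_rot']).round(3).tolist(),s['opening'])
E
```

```text
[[0.07, 0.97, -0.21, 299.94], [-1.0, 0.07, -0.01, -11.3], [0.01, 0.21, 0.98, 1116.27], [0.0, 0.0, 0.0, 1.0]] 386.5010604053581 -0.07607797804424431
0.1 [[0.956, -0.293, -0.0], [-0.293, -0.956, -0.001], [0.0, 0.002, -1.0]] 1.0010096363556416
```

View pics/top.png

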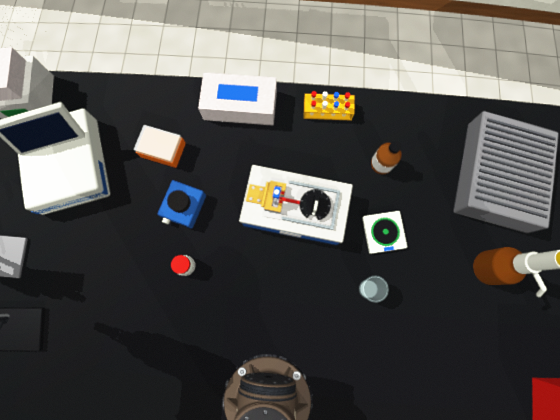

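View pics/scene.png

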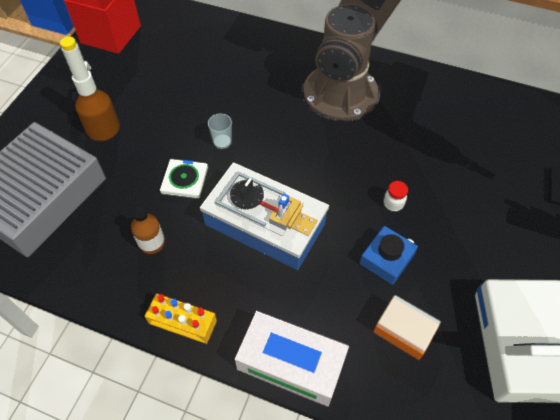

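The top view shows the chest at about (295,203): black dial at (315,205) with the white pointer, shackle at (275,195), and reader at (385,232). The beaker is at (373,289), the bottle at (386,157) and the mixer at (181,203). I'll zoom in and measure.

```bash
python3 - <<'E'
from h import *
a=get('top')
save(a,'topc.png',(230,155,360,255),6)
hsv=cv2.cvtColor(a['pixels'],cv2.COLOR_RGB2HSV)
def mask(lo,hi,box):
    m=cv2.inRange(hsv,lo,hi); k=np.zeros_like(m); k[box[1]:box[3],box[0]:box[2]]=m[box[1]:box[3],box[0]:box[2]]; return k
def comps(m,n,z,mn=6):
    c,l,st,ce=cv2.connectedComponentsWithStats(m)
    for i in range(1,c):
        if st[i,4]>=mn: print(n,st[i].tolist(),ce[i].round(1),onplane(a,[ce[i]],z).round(0)[0], bydepth(a,[ce[i]])[0].round(0)[0])
comps(mask((50,100,60),(80,255,255),(350,200,420,260)),'green',22)
comps(mask((0,0,0),(180,255,60),(290,175,345,230)),'black',111,100)
comps(mask((100,120,60),(130,255,255),(255,175,300,225)),'blue',164)
comps(mask((0,150,60),(6,255,255),(255,165,330,235)),'red',117,3)
print(bydepth(a,[(386,145),(373,280),(183,265),(181,203)])[0].round(0))
E
```

```text
green [371, 218, 29, 28, 174] [384.8 231.6] [ 482. -304.   22.] [ 482. -303.   26.]
green [382, 228, 7, 7, 36] [385.2 231.1] [ 484. -305.   22.] [ 484. -305.   21.]
black [310, 175, 35, 7, 137] [331.9 176.9] [ 607. -134.  111.] [ 640. -147.    5.]
black [300, 190, 30, 29, 571] [315.  203.5] [530. -92. 111.] [522. -89. 146.]
blue [275, 187, 5, 4, 13] [277.4 187.9] [552.  10. 164.] [551.  10. 168.]
blue [273, 192, 7, 6, 24] [276.  195.2] [533.  12. 164.] [533.  12. 164.]
red [281, 192, 3, 2, 6] [282.  192.5] [553.  -2. 117.] [553.  -2. 117.]
red [279, 197, 21, 7, 71] [288.3 200.2] [533. -20. 117.] [537. -20.  98.]
[[ 713. -282.  107.]
 [ 343. -272.   25.]
 [ 345.  250.   74.]
 [ 513.  275.   79.]]
```

View pics/topc.png

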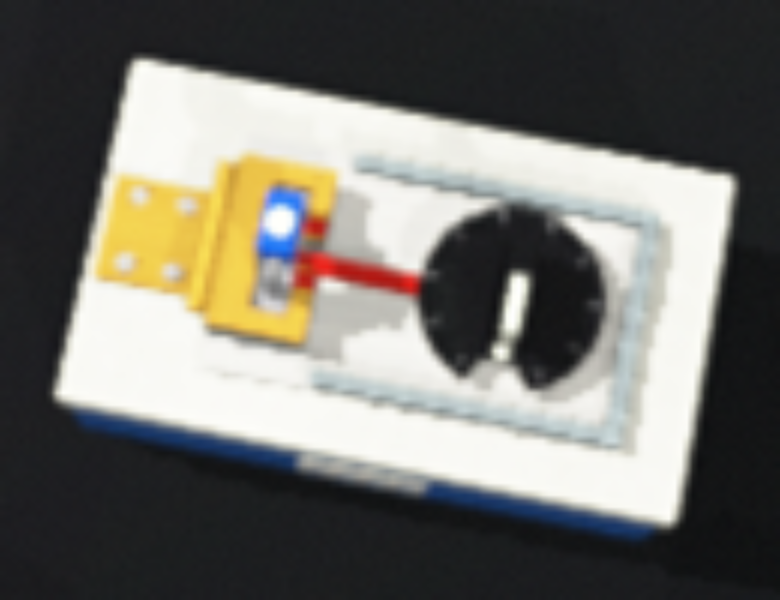

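The zoomed crop shows the gap and pointer tip near crop (500,372) and the dial centre near (513,297). The shackle tag is at (283,222) and the tongue points at the dial. So the dial is about +90° from the open position.

```bash
python3 - <<'E'
from h import *
a=get('top')
f=lambda x,y,z: onplane(a,[(230+(x+.5)/6-.5,155+(y+.5)/6-.5)],z)[0]
e1=f(735,180,90)-f(135,60,90); e2=f(680,525,90)-f(55,400,90); e3=f(135,60,90)-f(55,400,90); e4=f(735,180,90)-f(680,525,90)
deg=lambda v:np.degrees(np.arctan2(v[1],v[0]))
print('chest y', deg(-e1),deg(-e2),'chest x',deg(e3),deg(e4))
print('center',sum(f(*p,90) for p in [(735,180),(135,60),(55,400),(680,525)])/4)
c=f(513,297,111); g=f(492,372,111); print(c,deg(g-c), 'bar',deg(f(503,360,147)-f(518,275,147)), 'bar mid',(f(503,360,147)+f(518,275,147))/2, f(313+0,222,117))
print('marks',f(313,226,117),f(304,276,117))
for p in [(640,330),(500,190),(400,390)]:
    print(bydepth(a,[(230+p[0]/6,155+p[1]/6)])[0].round(0))
print(get('wrist')['hand_eye'])
E
```

```text
chest y 82.31084674812593 82.59219835622493 chest x -7.780548064515526 -6.984725579459373
center [534.09693499 -42.67955302  90.        ]
[528.8153152  -92.12100903 111.        ] 167.6786277173024 bar 173.14072650221794 bar mid [511.64861813 -88.62380469 147.        ] [555.27184765  -1.13377369 117.        ]
marks [553.44231574  -1.26030725 117.        ] [530.41206833   1.13645514 117.        ]
[[ 521. -153.   89.]]
[[579. -86. 103.]]
[[485. -46.  99.]]
[[-7.46281374e-04  9.45980683e-01  3.24222130e-01  8.18367864e+01]
 [ 9.99999491e-01  4.85755915e-04  8.84471645e-04 -5.18220369e-01]
 [ 6.79200273e-04  3.24222625e-01 -9.45980564e-01 -1.60047861e+02]
 [ 0.00000000e+00  0.00000000e+00  0.00000000e+00  1.00000000e+00]]
```

Call:
drive_tool --commands '[{"dx":0.14,"dy":-0.14,"dz":0.04},{"dx":0.28,"dy":-0.28,"dz":0.08},{"dx":0.42,"dy":-0.42,"dz":0.12},{"dx":0.56,"dy":-0.56,"dz":0.16},{"dx":0.7,"dy":-0.7,"dz":0.2}]'

```text
validation failed for argument at $.co...
```

Call:
drive_tool --commands '[{"dx":0.14,"dy":-0.14,"dz":0.04,"ax":0,"ay":0,"az":0.03},{"dx":0.28,"dy":-0.28,"dz":0.08,"ax":0,"ay":0,"az":0.06},{"dx":0.42,"dy":-0.42,"dz":0.12,"ax":0,"ay":0,"az":0.09},{"dx":0.56,"dy":-0.56,"dz":0.16,"ax":0,"ay":0,"az":0.12},{"dx":0.7,"dy":-0.7,"dz":0.2,"ax":0,"ay":0,"az":0.15}]' --grip 0.2 --force 40

```text
time_s: 0.88
tool_pos: [408.4, 433.9, 274.7]
ee_rot: [[0.99, -0.138, 0.0], [-0.138, -0.99, 0.0], [0.0, -0.0, -1.0]]
wrist_force: [0.2, 1.0, -0.2]
opening: 0.599
grasp_force: 0.0
```

Call:
drive_tool --commands '[{"dx":0.04,"dy":-0.18,"dz":0,"ax":0,"ay":0,"az":0},{"dx":0.08,"dy":-0.36,"dz":0,"ax":0,"ay":0,"az":0},{"dx":0.12,"dy":-0.54,"dz":0,"ax":0,"ay":0,"az":0},{"dx":0.16,"dy":-0.72,"dz":0,"ax":0,"ay":0,"az":0},{"dx":0.2,"dy":-0.9,"dz":0,"ax":0,"ay":0,"az":0}]'

```text
time_s: 1.5
tool_pos: [467.4, 163.7, 274.3]
ee_rot: [[0.99, -0.139, 0.0], [-0.139, -0.99, 0.0], [0.0, -0.0, -1.0]]
wrist_force: [1.2, 0.4, -0.1]
opening: 0.602
grasp_force: 0.0
```

Call:
drive_tool --commands '[{"dx":0.05,"dy":-0.2,"dz":0,"ax":0,"ay":0,"az":0},{"dx":0.1,"dy":-0.4,"dz":0,"ax":0,"ay":0,"az":0},{"dx":0.15,"dy":-0.6,"dz":0,"ax":0,"ay":0,"az":0},{"dx":0.2,"dy":-0.8,"dz":0,"ax":0,"ay":0,"az":0},{"dx":0.2,"dy":-0.86,"dz":0,"ax":0,"ay":0,"az":0}]'

```text
time_s: 2.12
tool_pos: [527.5, -95.6, 273.6]
ee_rot: [[0.99, -0.143, -0.001], [-0.143, -0.99, -0.0], [-0.001, 0.001, -1.0]]
wrist_force: [-0.6, 0.3, -0.6]
opening: 0.606
grasp_force: 0.0
```

```bash
python3 - <<'E'
from h import *
s=bot.read_state();print(s['time_s'],s['tool_pos'],s['joint_pos'])
a=get('wrist');save(a,'w1.png')
np.savez('w1.npz',**{k:a[k] for k in a})
E
```

```text
2.125 [527.50752968 -95.55338124 273.64837736] [ 1.07060848e+01  5.43541385e+00 -1.13121403e+01  1.31244769e-02
 -7.33052651e+01  7.10903073e+01]
```

View pics/w1.png

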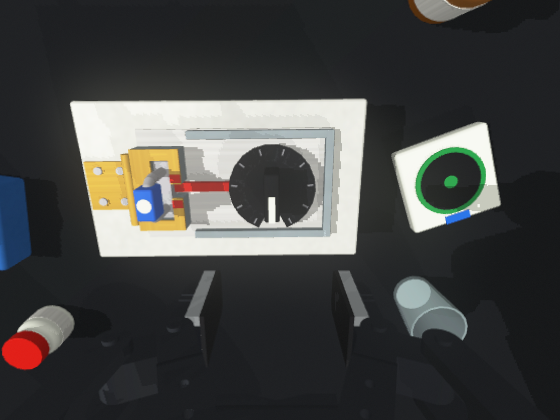

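The wrist view shows the dial at about (272,186) with the pointer and gap straight down at (271,225). The red stripes are at (177,180) and (177,203), the tag at (147,205), and the reader pad centre at (451,181).

```bash
cat > m.py <<'E'
from h import *
def meas(a,boxes):
    hsv=cv2.cvtColor(a['pixels'],cv2.COLOR_RGB2HSV)
    for n,lo,hi,b,z in boxes:
        m=cv2.inRange(hsv,lo,hi); k=np.zeros_like(m); k[b[1]:b[3],b[0]:b[2]]=m[b[1]:b[3],b[0]:b[2]]
        c,l,st,ce=cv2.connectedComponentsWithStats(k)
        for i in range(1,c):
            if st[i,4]>=12:
                ys,xs=np.nonzero(l==i); P=onplane(a,np.c_[xs,ys],z)[:,:2]
                (cx,cy),r=cv2.minEnclosingCircle(P.astype(np.float32)); rr=cv2.minAreaRect(P.astype(np.float32))
                print(n,st[i].tolist(),'mean',P.mean(0).round(1),'circ',round(cx,1),round(cy,1),round(r,1),'rect',np.round(rr[0],1),np.round(rr[1],1),round(rr[2],1),'depthz',np.median(bydepth(a,np.c_[xs,ys])[0][:,2]).round(1))
E
python3 - <<'E'
from m import *
a=dict(np.load('w1.npz'))
meas(a,[('disc',(0,0,0),(180,255,75),(222,140,322,232),111),
('pointer',(0,0,150),(180,60,255),(262,192,282,232),147),
('stripes',(0,120,60),(8,255,255),(165,170,190,212),117),('stripes2',(172,120,60),(180,255,255),(165,170,190,212),117),
('tag',(105,120,60),(125,255,255),(125,160,175,230),164),
('pad',(50,80,60),(80,255,255),(380,120,520,240),22)])
c=[onplane(a,[p],90)[0] for p in [(72,102),(366,99),(355,254),(100,256)]]
d=c[0]-c[1];print(np.degrees(np.arctan2(d[1],d[0])),np.array(c).round(0).tolist());d=c[3]-c[2];print(np.degrees(np.arctan2(d[1],d[0])))
E
```

```text
disc [229, 145, 86, 82, 5094] mean [530.5 -90.5] circ 527.0 -90.3 42.2 rect [528.  -89.9] [83.2 81. ] 81.8 depthz 111.4
pointer [262, 197, 20, 31, 310] mean [511.3 -88.1] circ 513.2 -88.0 15.4 rect [514.4 -88.2] [17.1 28.1] 81.8 depthz 147.1
pointer [262, 230, 20, 2, 23] mean [496.7 -86.6] circ 497.1 -85.7 8.6 rect [497.2 -85.7] [17.2  1. ] 81.8 depthz 102.4
stripes [169, 175, 12, 8, 86] mean [550.9  -0.7] circ 550.9 -0.6 5.9 rect [550.9  -0.7] [10.1  6.8] 81.9 depthz 118.1
stripes [174, 182, 16, 10, 130] mean [541.7  -6.1] circ 542.3 -5.7 8.3 rect [542.3  -5.5] [14.5  8.8] 81.8 depthz 101.3
stripes [172, 200, 12, 8, 80] mean [526.2   2.5] circ 525.9 2.6 5.9 rect [526.4   2.5] [10.2  7.1] 81.8 depthz 118.4
tag [133, 184, 30, 37, 687] mean [543.1   8.8] circ 542.6 9.8 18.3 rect [542.9   9.8] [22.1 30.9] 83.1 depthz 163.3
pad [415, 147, 71, 67, 1036] mean [ 484.  -302.7] circ 481.6 -303.0 42.1 rect [ 481.8 -303. ] [83.3 82.7] 54.4 depthz 22.2
pad [444, 175, 15, 14, 152] mean [ 481.1 -303.8] circ 481.1 -304.0 8.7 rect [ 480.9 -303.9] [16.8 16.1] 56.0 depthz 23.2
82.46578996799923 [[632.0, 86.0, 90.0], [595.0, -190.0, 90.0], [434.0, -169.0, 90.0], [472.0, 110.0, 90.0]]
82.20768011785546
```

Call:
drive_tool --commands '[{"dx":-0.002,"dy":0.008,"dz":-0.12,"ax":0,"ay":0,"az":0},{"dx":-0.002,"dy":0.008,"dz":-0.25,"ax":0,"ay":0,"az":0},{"dx":-0.002,"dy":0.008,"dz":-0.36,"ax":0,"ay":0,"az":0},{"dx":-0.002,"dy":0.008,"dz":-0.42,"ax":0,"ay":0,"az":0},{"dx":-0.002,"dy":0.008,"dz":-0.45,"ax":0,"ay":0,"az":0}]'

```text
time_s: 2.8
tool_pos: [526.3, -89.5, 138.2]
ee_rot: [[0.99, -0.138, -0.001], [-0.138, -0.99, -0.0], [-0.001, 0.0, -1.0]]
wrist_force: [-0.4, 0.1, 1.0]
opening: 0.604
grasp_force: 0.0
```

Call:
drive_tool --commands '[{"dx":0,"dy":0,"dz":0,"ax":0,"ay":0,"az":0},{"dx":0,"dy":0,"dz":0,"ax":0,"ay":0,"az":0},{"dx":0,"dy":0,"dz":0,"ax":0,"ay":0,"az":0},{"dx":0,"dy":0,"dz":0,"ax":0,"ay":0,"az":0},{"dx":0,"dy":0,"dz":0,"ax":0,"ay":0,"az":0}]' --grip -1 --force 40

```text
time_s: 3.42
tool_pos: [526.9, -90.2, 139.3]
ee_rot: [[0.99, -0.139, 0.0], [-0.139, -0.99, 0.0], [0.0, -0.0, -1.0]]
wrist_force: [0.4, 0.1, -0.1]
opening: -0.001
grasp_force: 0.0
```

```bash
python3 - <<'E'
from h import *
s=bot.read_state();print(s['opening'],s['grasp_force'])
a=get('wrist');b=get('top')
p=np.hstack([cv2.resize(a['pixels'][60:380,100:450],(438,400)),cv2.resize(b['pixels'][150:250,250:340],(360,400))])
cv2.imwrite('pics/g1.png',p[:,:,::-1])
E
```

```text
-0.0008323014852148922 0.0
```

View pics/g1.png

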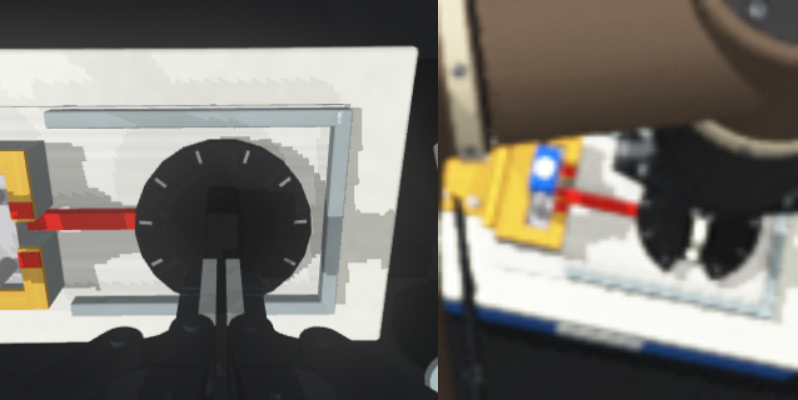

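The left half (wrist) shows the shut fingertips ending at about crop (222,258), just beside or above the black bar (205-240, 190-258). The bar isn't between them. I'll check with the depth image where the fingertips really are.

```bash
python3 - <<'E'
from h import *
a=get('wrist');print(a['fx'],a['fy'],a['cx'],a['cy'],a['k1'])
for v in range(200,310,6):
    pts=[(u,v) for u in (268,273,277,281,286,291)]
    P,r=bydepth(a,pts); print(v,[tuple(q) for q in P.round(0).astype(int).tolist()], a['pixels'][v,277].tolist())
E
```

```text
340.6703336406121 340.6703336406121 276.3865166912566 214.7553348743794 0.02650568945071127
200 [(554, -88, 111), (553, -91, 110), (553, -93, 111), (553, -96, 111), (552, -98, 111), (552, -101, 112)] [42, 42, 44]
206 [(550, -88, 111), (550, -91, 112), (550, -93, 111), (549, -95, 112), (549, -98, 111), (549, -101, 112)] [39, 40, 41]
212 [(549, -88, 119), (549, -90, 119), (549, -93, 119), (548, -95, 119), (548, -98, 120), (545, -100, 111)] [30, 31, 31]
218 [(549, -88, 129), (549, -91, 130), (549, -93, 130), (608, -101, 299), (548, -97, 129), (541, -100, 111)] [27, 28, 29]
224 [(550, -88, 139), (550, -91, 140), (549, -93, 140), (548, -95, 138), (548, -97, 140), (547, -100, 136)] [27, 28, 28]
230 [(549, -88, 146), (548, -91, 145), (548, -93, 146), (548, -95, 147), (548, -97, 146), (547, -99, 145)] [29, 30, 31]
236 [(546, -88, 147), (546, -90, 147), (546, -92, 147), (546, -94, 148), (546, -97, 148), (545, -99, 147)] [35, 35, 36]
242 [(543, -87, 146), (543, -90, 147), (543, -92, 148), (543, -94, 149), (542, -96, 147), (541, -98, 146)] [33, 33, 35]
248 [(540, -87, 148), (540, -89, 147), (54
[... 578 characters left out ...]
), (537, -89, 171), (536, -91, 171), (536, -93, 170), (536, -95, 172), (536, -97, 171)] [33, 33, 34]
284 [(538, -87, 177), (537, -89, 176), (537, -91, 176), (536, -93, 176), (537, -95, 177), (536, -97, 176)] [34, 34, 34]
290 [(537, -87, 181), (537, -89, 181), (537, -91, 182), (536, -92, 180), (536, -94, 181), (536, -96, 181)] [33, 34, 34]
296 [(538, -88, 186), (536, -89, 184), (537, -91, 186), (537, -92, 185), (536, -94, 185), (535, -96, 184)] [33, 34, 34]
302 [(538, -88, 190), (537, -89, 189), (536, -91, 189), (537, -92, 189), (536, -94, 189), (536, -96, 189)] [33, 33, 33]
308 [(537, -88, 194), (536, -89, 192), (536, -91, 193), (536, -92, 193), (536, -94, 193), (536, -96, 193)] [33, 34, 34]
```

```bash
python3 - <<'E'
from h import *
a=get('wrist')
for v in range(308,420,10):
    P,r=bydepth(a,[(u,v) for u in (200,230,250,277,300,330,350)]); print(v,[tuple(q) for q in P.round(0).astype(int).tolist()])
b=get('scene'); T=b['T']; print(T.round(2).tolist())
# project points
for z in (117,163,190):
    p=np.linalg.inv(T)@np.array([527,-90,z,1]); x,y=p[0]/-p[2],-p[1]/-p[2]; k=1+b['k1']*(x*x+y*y); print(z,x*k*b['fx']+b['cx'],y*k*b['fy']+b['cy'])
save(b,'s2.png',(180,110,350,260),4.5)
E
```

```text
308 [(483, -31, 102), (480, -51, 102), (534, -80, 187), (536, -91, 193), (531, -99, 187), (471, -118, 103), (469, -131, 103)]
318 [(467, -25, 90), (464, -46, 90), (540, -82, 202), (533, -90, 195), (537, -99, 201), (453, -118, 90), (452, -132, 90)]
328 [(542, -66, 206), (534, -74, 198), (539, -82, 205), (529, -90, 194), (536, -98, 205), (446, -117, 91), (535, -114, 207)]
338 [(541, -67, 210), (540, -77, 211), (539, -83, 211), (525, -89, 194), (536, -98, 210), (530, -108, 204), (534, -114, 210)]
348 [(540, -68, 214), (540, -77, 216), (538, -83, 214), (520, -89, 194), (536, -98, 215), (530, -107, 209), (533, -113, 213)]
358 [(536, -67, 213), (545, -79, 225), (543, -84, 224), (515, -88, 194), (541, -98, 224), (540, -106, 224), (529, -113, 213)]
368 [(532, -66, 213), (544, -79, 228), (544, -85, 229), (333, -62, 1), (541, -98, 227), (541, -105, 229), (525, -112, 213)]
378 [(528, -65, 213), (544, -80, 232), (543, -85, 231), (317, -60, -1), (541, -97, 231), (540, -105, 231), (521, -112, 213)]
388 [(524, -64, 213), (544, -81, 235), (542, -85, 234), (304, -58, -1), (541, -97, 234), (541, -104, 235), (517, -112, 213)]
398 [(522, -64, 215), (544, -81, 237), (543, -85, 238), (290, -56, 0), (543, -97, 239), (541, -104, 237), (540, -108, 238)]
408 [(545, -74, 240), (543, -81, 240), (544, -86, 241), (536, -91, 234), (541, -97, 239), (541, -103, 240), (540, -108, 240)]
418 [(545, -75, 243), (545, -82, 243), (544, -86, 243), (536, -91, 237), (538, -96, 240), (608, -101, 299), (541, -107, 243)]
[[-0.36, -0.79, 0.5, 1206.18], [0.93, -0.3, 0.2, 253.22], [-0.0, 0.54, 0.84, 1228.32], [0.0, 0.0, 0.0, 1.0]]
117 246.12042860069815 191.06485160664673
163 245.21623568419002 180.39585402231128
190 244.6604824198934 173.83438071462544
```

View pics/s2.png

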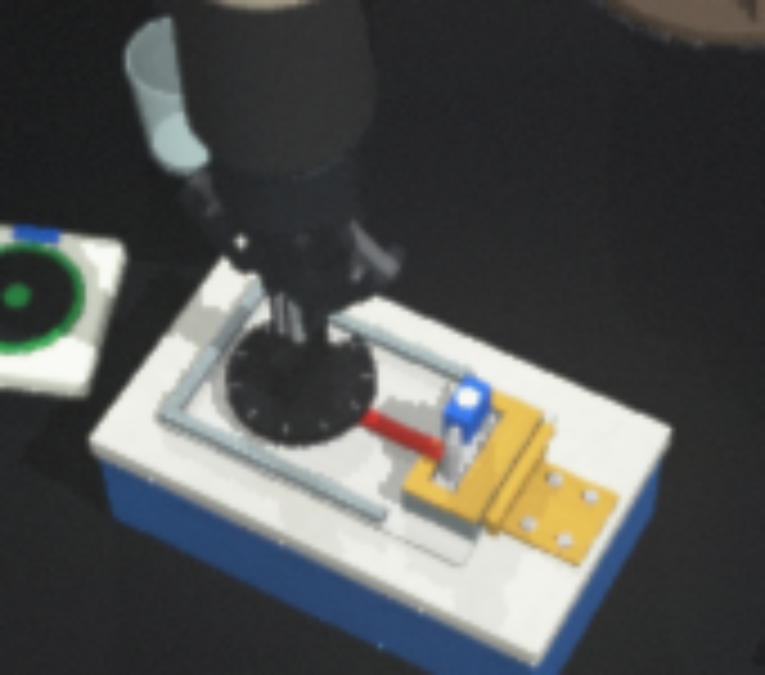

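The scene crop confirms it: the shut fingertips end near crop (290,335), about z 160, above the 147 mm bar top. The real tips sit about 24 mm above the reported TCP, so the fingers are about 46 mm higher than stated. I'll reopen and go lower.

Call:
drive_tool --commands '[{"dx":0,"dy":0,"dz":0,"ax":0,"ay":0,"az":0},{"dx":0,"dy":0,"dz":0,"ax":0,"ay":0,"az":0},{"dx":0,"dy":0,"dz":0,"ax":0,"ay":0,"az":0},{"dx":0,"dy":0,"dz":-0.04,"ax":0,"ay":0,"az":0},{"dx":0,"dy":0,"dz":-0.07,"ax":0,"ay":0,"az":0}]' --grip 0.1

```text
time_s: 4.3
tool_pos: [526.4, -90.1, 117.0]
ee_rot: [[0.99, -0.139, -0.001], [-0.139, -0.99, 0.0], [-0.001, 0.0, -1.0]]
wrist_force: [0.6, 0.0, 0.2]
opening: 0.551
grasp_force: 0.0
```

Call:
drive_tool --commands '[{"dx":0,"dy":0,"dz":-0.03,"ax":0,"ay":0,"az":0},{"dx":0,"dy":0,"dz":-0.05,"ax":0,"ay":0,"az":0},{"dx":0,"dy":0,"dz":-0.07,"ax":0,"ay":0,"az":0},{"dx":0,"dy":0,"dz":-0.08,"ax":0,"ay":0,"az":0},{"dx":0,"dy":0,"dz":-0.08,"ax":0,"ay":0,"az":0}]'

```text
time_s: 4.92
tool_pos: [526.8, -90.2, 94.0]
ee_rot: [[0.99, -0.139, -0.0], [-0.139, -0.99, -0.0], [-0.0, 0.0, -1.0]]
wrist_force: [-0.2, -0.0, -0.1]
opening: 0.549
grasp_force: 0.0
```

```bash
python3 - <<'E'
from h import *
s=bot.read_state();print(s['tool_pos'],s['wrist_force'],s['opening'])
a=get('wrist');save(a,'w2.png')
for v in range(236,300,6):
    P,r=bydepth(a,[(u,v) for u in range(210,345,10)]); print(v,[tuple(q) for q in P.round(0).astype(int)[:,1:].tolist()])
E
```

```text
[526.76201703 -90.16726244  93.96698169] [-0.19033895 -0.02449022 -0.09886482] 0.5485376220679916
236 [(-63, 111), (-67, 111), (-72, 111), (-76, 111), (-81, 111), (-85, 111), (-90, 111), (-94, 111), (-99, 111), (-103, 111), (-108, 111), (-112, 112), (-117, 111), (-121, 112)]
242 [(-62, 110), (-66, 110), (-71, 112), (-76, 110), (-80, 111), (-85, 112), (-90, 115), (-94, 116), (-98, 116), (-103, 111), (-107, 110), (-112, 111), (-116, 111), (-121, 110)]
248 [(-61, 111), (-66, 112), (-71, 111), (-75, 112), (-80, 112), (-84, 111), (-90, 123), (-94, 122), (-98, 123), (-102, 111), (-107, 110), (-111, 111), (-116, 112), (-120, 111)]
254 [(-61, 112), (-65, 111), (-70, 111), (-74, 110), (-79, 111), (-84, 112), (-90, 128), (-94, 129), (-98, 128), (-102, 112), (-107, 112), (-111, 111), (-116, 111), (-120, 112)]
260 [(-60, 111), (-65, 111), (-69, 110), (-74, 110), (-78, 110), (-83, 111), (-90, 134), (-94, 134), (-98, 134), (-102, 111), (-106, 111), (-111, 112), (-115, 111), (-120, 111)]
266 [(-60, 111), (-64, 111), (-69, 111), (-74, 111), (-78, 110), (-83, 111), (-90, 139), (-94, 139), (-97, 139),
[... 254 characters left out ...]
 126), (-67, 125), (-68, 111), (-72, 111), (-77, 112), (-86, 146), (-90, 147), (-94, 147), (-97, 147), (-101, 111), (-105, 110), (-110, 112), (-114, 121), (-117, 126)]
284 [(-64, 132), (-67, 129), (-67, 111), (-72, 111), (-77, 111), (-86, 146), (-90, 147), (-93, 148), (-97, 147), (-100, 110), (-105, 111), (-110, 112), (-113, 123), (-116, 131)]
290 [(-64, 135), (-67, 129), (-67, 112), (-71, 112), (-76, 111), (-86, 146), (-89, 147), (-93, 148), (-96, 147), (-100, 111), (-104, 112), (-109, 112), (-113, 123), (-116, 136)]
296 [(-65, 139), (-67, 131), (-66, 111), (-71, 112), (-76, 111), (-85, 146), (-89, 147), (-93, 147), (-96, 148), (-99, 112), (-104, 111), (-109, 112), (-112, 124), (-115, 140)]
```

View pics/w2.png

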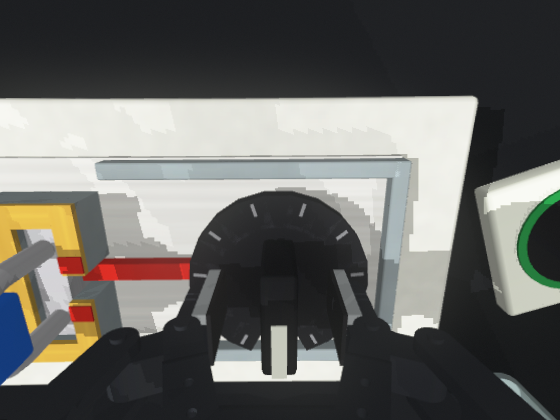

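The wrist view now shows the open pads at (205,310) and (350,310), straddling the black bar (265-298, 240-375). The tips are about 7 mm above the disc. Closing.

Call:
drive_tool --commands '[{"dx":0,"dy":0,"dz":0,"ax":0,"ay":0,"az":0},{"dx":0,"dy":0,"dz":0,"ax":0,"ay":0,"az":0},{"dx":0,"dy":0,"dz":0,"ax":0,"ay":0,"az":0},{"dx":0,"dy":0,"dz":0,"ax":0,"ay":0,"az":0},{"dx":0,"dy":0,"dz":0,"ax":0,"ay":0,"az":0}]' --grip -1 --force 40

```text
time_s: 5.6
tool_pos: [526.8, -90.8, 94.5]
ee_rot: [[0.99, -0.139, 0.0], [-0.139, -0.99, -0.001], [0.0, 0.001, -1.0]]
wrist_force: [-0.6, -5.9, 2.9]
opening: 0.157
grasp_force: 42.5
```

Call:
drive_tool --commands '[{"dx":0,"dy":-0.003,"dz":0,"ax":0,"ay":0,"az":-0.1},{"dx":0,"dy":-0.003,"dz":0,"ax":0,"ay":0,"az":-0.2},{"dx":0,"dy":-0.003,"dz":0,"ax":0,"ay":0,"az":-0.3},{"dx":0,"dy":-0.003,"dz":0,"ax":0,"ay":0,"az":-0.4},{"dx":0,"dy":-0.003,"dz":0,"ax":0,"ay":0,"az":-0.5}]'

```text
time_s: 6.22
tool_pos: [527.2, -90.3, 94.5]
ee_rot: [[0.786, -0.618, 0.001], [-0.618, -0.786, 0.001], [0.0, -0.002, -1.0]]
wrist_force: [-0.9, 2.9, 2.4]
opening: 0.159
grasp_force: 42.8
```

Call:
drive_tool --commands '[{"dx":0,"dy":0.001,"dz":0,"ax":0,"ay":0,"az":-0.1},{"dx":0,"dy":0.001,"dz":0,"ax":0,"ay":0,"az":-0.2},{"dx":0,"dy":0.001,"dz":0,"ax":0,"ay":0,"az":-0.3},{"dx":0,"dy":0.001,"dz":0,"ax":0,"ay":0,"az":-0.4},{"dx":0,"dy":0.001,"dz":0,"ax":0,"ay":0,"az":-0.5}]'

```text
time_s: 6.85
tool_pos: [527.8, -89.9, 94.5]
ee_rot: [[0.371, -0.928, 0.002], [-0.928, -0.371, 0.001], [-0.0, -0.002, -1.0]]
wrist_force: [1.8, 2.7, 1.0]
opening: 0.158
grasp_force: 42.5
```

Call:
drive_tool --commands '[{"dx":0,"dy":0,"dz":0,"ax":0,"ay":0,"az":-0.1},{"dx":0,"dy":0,"dz":0,"ax":0,"ay":0,"az":-0.2},{"dx":0,"dy":0,"dz":0,"ax":0,"ay":0,"az":-0.3},{"dx":0,"dy":0,"dz":0,"ax":0,"ay":0,"az":-0.4},{"dx":0,"dy":0,"dz":0,"ax":0,"ay":0,"az":-0.49}]'

```text
time_s: 7.48
tool_pos: [528.5, -89.8, 94.6]
ee_rot: [[-0.132, -0.991, 0.003], [-0.991, 0.132, 0.001], [-0.002, -0.003, -1.0]]
wrist_force: [3.3, 2.9, -1.6]
opening: 0.162
grasp_force: 42.2
```

Call:
drive_tool --commands '[{"dx":0,"dy":0,"dz":0,"ax":0,"ay":0,"az":0},{"dx":0,"dy":0,"dz":0,"ax":0,"ay":0,"az":0},{"dx":0,"dy":0,"dz":0,"ax":0,"ay":0,"az":0},{"dx":0,"dy":0,"dz":0,"ax":0,"ay":0,"az":0},{"dx":0,"dy":0,"dz":0,"ax":0,"ay":0,"az":0}]' --grip 0.1

```text
time_s: 8.1
tool_pos: [526.8, -90.8, 94.1]
ee_rot: [[-0.129, -0.992, -0.0], [-0.992, 0.129, -0.0], [0.0, 0.0, -1.0]]
wrist_force: [0.5, -0.3, 0.6]
opening: 0.554
grasp_force: 0.0
```

Call:
drive_tool --commands '[{"dx":0,"dy":0,"dz":0.08,"ax":0,"ay":0,"az":0},{"dx":0,"dy":0,"dz":0.18,"ax":0,"ay":0,"az":0},{"dx":0,"dy":0,"dz":0.32,"ax":0,"ay":0,"az":0},{"dx":0,"dy":0,"dz":0.4,"ax":0,"ay":0,"az":0},{"dx":0,"dy":0,"dz":0.4,"ax":0,"ay":0,"az":0}]'

```text
time_s: 8.72
tool_pos: [527.9, -90.7, 216.3]
ee_rot: [[-0.129, -0.992, 0.004], [-0.992, 0.129, 0.0], [-0.001, -0.004, -1.0]]
wrist_force: [0.6, -0.7, 0.1]
opening: 0.549
grasp_force: 0.0
```

```bash
python3 - <<'E'
from m import *
s=bot.read_state();print(s['tool_pos'],s['joint_pos'])
a=get('wrist');save(a,'w3.png');np.savez('w3.npz',**a)
E
```

```text
[527.9425433  -90.68618554 216.31273207] [ 1.12516606e+01  7.17343954e+00 -1.68799640e+01  2.48974110e-02
 -6.57119528e+01 -1.86484764e+01]
```

View pics/w3.png

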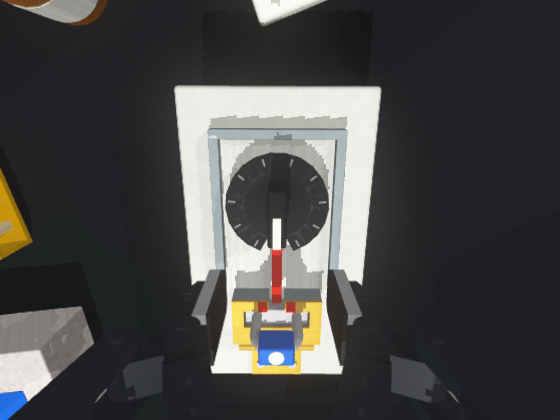

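The pointer (277,235) and the rim gap at (277,250) now stand exactly over the red tongue, between the red stripes. Next I measure the tag and move over it.

```bash
python3 - <<'E'
from m import *
a=dict(np.load('w3.npz'))
hsv=cv2.cvtColor(a['pixels'],cv2.COLOR_RGB2HSV)
k=np.zeros((420,560),bool);k[320:375,250:305]=1
m=k&((cv2.inRange(hsv,(105,100,50),(125,255,255))>0)|(cv2.inRange(hsv,(0,0,230),(180,60,255))>0))
ys,xs=np.nonzero(m);P,_=bydepth(a,np.c_[xs,ys]);Q=P[(P[:,2]>159)&(P[:,2]<170)]
print(len(P),len(Q),'top rect',cv2.minAreaRect(Q[:,:2].astype(np.float32)),Q[:,2].mean())
meas(a,[('pointer',(0,0,150),(180,60,255),(265,215,290,250),147),('stripes',(0,120,60),(8,255,255),(255,300,300,313),117)])
E
```

```text
1354 702 top rect ((540.5238647460938, 13.065794944763184), (15.89355754852295, 27.644493103027344), 82.36891174316406) 163.7938997516824
pointer [272, 219, 9, 31, 265] mean [528.3 -79.5] circ 528.1 -79.6 12.0 rect [528.5 -79.6] [23.5  5.9] 82.8 depthz 147.9
pointer [265, 240, 7, 10, 29] mean [536.4 -71.1] circ 535.4 -72.1 4.0 rect [535.3 -72.3] [7.2 4.4] 82.3 depthz 94.3
pointer [283, 241, 7, 9, 34] mean [521.6 -69.4] circ 522.3 -69.9 3.6 rect [522.2 -70.2] [6.4 4.4] 82.7 depthz 94.1
stripes [272, 300, 10, 3, 29] mean [538.   -4.7] circ 537.9 -4.7 4.1 rect [537.9  -4.7] [2.  7.9] 82.7 depthz 101.6
stripes [258, 302, 9, 10, 89] mean [551.4  -0.7] circ 551.4 -0.7 5.8 rect [551.4  -0.7] [9.3 7.1] 82.0 depthz 118.3
stripes [286, 302, 9, 11, 82] mean [526.5   2.7] circ 526.4 2.8 5.8 rect [526.8   2.9] [10.3  7.1] 82.7 depthz 118.2
```

Call:
drive_tool --commands '[{"dx":0.01,"dy":0.07,"dz":0,"ax":0,"ay":0,"az":0.17},{"dx":0.02,"dy":0.14,"dz":0,"ax":0,"ay":0,"az":0.34},{"dx":0.03,"dy":0.21,"dz":0,"ax":0,"ay":0,"az":0.51},{"dx":0.04,"dy":0.28,"dz":0,"ax":0,"ay":0,"az":0.68},{"dx":0.048,"dy":0.348,"dz":0,"ax":0,"ay":0,"az":0.85}]'

```text
time_s: 9.4
tool_pos: [540.6, 14.2, 212.7]
ee_rot: [[0.694, -0.72, -0.002], [-0.72, -0.694, -0.001], [-0.001, 0.002, -1.0]]
wrist_force: [-0.3, -0.3, -0.1]
opening: 0.551
grasp_force: 0.0
```

Call:
drive_tool --commands '[{"dx":0,"dy":0,"dz":0,"ax":0,"ay":0,"az":0.16},{"dx":0,"dy":0,"dz":0,"ax":0,"ay":0,"az":0.32},{"dx":0,"dy":0,"dz":0,"ax":0,"ay":0,"az":0.48},{"dx":0,"dy":0,"dz":0,"ax":0,"ay":0,"az":0.64},{"dx":0,"dy":0,"dz":0,"ax":0,"ay":0,"az":0.643}]'

```text
time_s: 10.02
tool_pos: [540.6, 13.5, 213.0]
ee_rot: [[0.991, -0.137, -0.002], [-0.137, -0.991, -0.001], [-0.002, 0.001, -1.0]]
wrist_force: [0.2, 0.5, -0.6]
opening: 0.548
grasp_force: 0.0
```

```bash
python3 - <<'E'
from m import *
s=bot.read_state();print(s['tool_pos'],np.array(s['ee_rot']).round(3).tolist())
a=get('wrist')
hsv=cv2.cvtColor(a['pixels'],cv2.COLOR_RGB2HSV)
m=(cv2.inRange(hsv,(105,100,50),(125,255,255))>0)|(cv2.inRange(hsv,(0,0,230),(180,60,255))>0)
ys,xs=np.nonzero(m);P,_=bydepth(a,np.c_[xs,ys]);Q=P[(P[:,2]>160)&(P[:,2]<168)]
print(len(Q),'top rect',cv2.minAreaRect(Q[:,:2].astype(np.float32)),Q.mean(0))
E
```

```text
[540.64708198  13.51822091 212.97486831] [[0.991, -0.137, -0.002], [-0.137, -0.991, -0.001], [-0.002, 0.001, -1.0]]
908 top rect ((541.53857421875, 14.122163772583008), (15.655235290527344, 27.64607048034668), 80.96631622314453) [542.2584784   13.85786861 164.24385499]
```

Call:
drive_tool --commands '[{"dx":0,"dy":0,"dz":-0.1,"ax":0,"ay":0,"az":0},{"dx":0,"dy":0,"dz":-0.2,"ax":0,"ay":0,"az":0},{"dx":0,"dy":0,"dz":-0.29,"ax":0,"ay":0,"az":0},{"dx":0,"dy":0,"dz":-0.35,"ax":0,"ay":0,"az":0},{"dx":0,"dy":0,"dz":-0.35,"ax":0,"ay":0,"az":0}]'

```text
time_s: 10.7
tool_pos: [540.0, 13.2, 107.5]
ee_rot: [[0.99, -0.139, -0.003], [-0.139, -0.99, -0.001], [-0.003, 0.002, -1.0]]
wrist_force: [0.2, 0.3, 0.1]
opening: 0.544
grasp_force: 0.0
```

Call:
drive_tool --commands '[{"dx":0,"dy":0,"dz":0,"ax":0,"ay":0,"az":0},{"dx":0,"dy":0,"dz":0,"ax":0,"ay":0,"az":0},{"dx":0,"dy":0,"dz":0,"ax":0,"ay":0,"az":0},{"dx":0,"dy":0,"dz":0,"ax":0,"ay":0,"az":0},{"dx":0,"dy":0,"dz":0,"ax":0,"ay":0,"az":0}]' --grip -1 --force 60

```text
time_s: 11.32
tool_pos: [541.8, 13.6, 110.1]
ee_rot: [[0.991, -0.136, 0.002], [-0.136, -0.991, 0.0], [0.002, -0.0, -1.0]]
wrist_force: [-1.5, -1.1, 5.9]
opening: 0.182
grasp_force: 59.4
```

Call:
drive_tool --commands '[{"dx":0,"dy":0,"dz":0.01,"ax":0,"ay":0,"az":0},{"dx":0,"dy":0,"dz":0.02,"ax":0,"ay":0,"az":0},{"dx":0,"dy":0,"dz":0.03,"ax":0,"ay":0,"az":0},{"dx":0,"dy":0,"dz":0.04,"ax":0,"ay":0,"az":0},{"dx":0,"dy":0,"dz":0.05,"ax":0,"ay":0,"az":0}]'

```text
time_s: 11.95
tool_pos: [541.2, 13.7, 124.2]
ee_rot: [[0.991, -0.136, -0.0], [-0.136, -0.991, 0.0], [-0.0, 0.0, -1.0]]
wrist_force: [0.2, -0.4, -1.7]
opening: 0.177
grasp_force: 58.4
```

Call:
drive_tool --commands '[{"dx":0,"dy":0,"dz":0.04,"ax":0,"ay":0,"az":0},{"dx":0,"dy":0,"dz":0.09,"ax":0,"ay":0,"az":0},{"dx":0,"dy":0,"dz":0.15,"ax":0,"ay":0,"az":0},{"dx":0,"dy":0,"dz":0.22,"ax":0,"ay":0,"az":0},{"dx":0,"dy":0,"dz":0.28,"ax":0,"ay":0,"az":0}]'

```text
time_s: 12.58
tool_pos: [541.5, 13.7, 210.1]
ee_rot: [[0.991, -0.136, 0.002], [-0.136, -0.991, 0.0], [0.001, -0.001, -1.0]]
wrist_force: [0.3, -0.6, -3.2]
opening: 0.18
grasp_force: 58.4
```

```bash
python3 - <<'E'
from h import *
s=bot.read_state();print(s['tool_pos'],s['wrist_force'],s['wrist_torque'],s['opening'],s['joint_pos'])
a=get('wrist');b=get('scene')
p=np.hstack([cv2.resize(a['pixels'][150:420,130:430],(444,400)),cv2.resize(b['pixels'][100:260,170:310],(350,400))])
cv2.imwrite('pics/l1.png',p[:,:,::-1])
E
```

```text
[541.54230929  13.70346585 210.14992854] [ 0.33295991 -0.59095771 -3.18278343] [ 0.03829093 -0.00031096 -0.01073043] 0.18012257061035658 [ 2.21949484e+01  8.10375156e+00 -1.66046270e+01  1.36539924e-02
 -6.52017682e+01  5.99809886e+01]
```

View pics/l1.png

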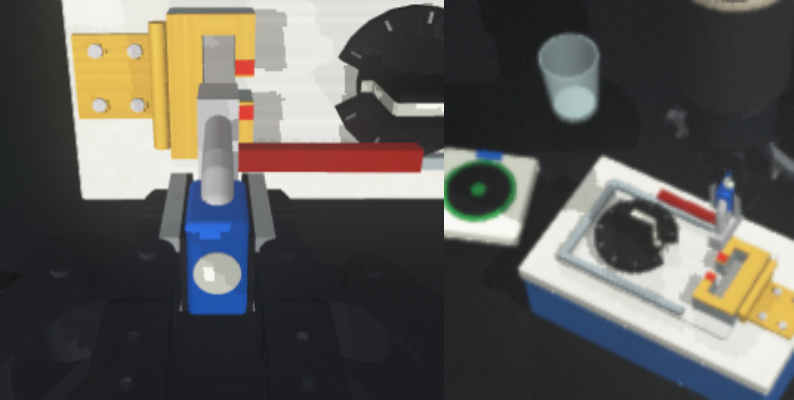

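The shackle is out: the tongue and foot hang clear above the lock, the tag is between the pads, and the dial gap has stayed open. Carrying it to the reader.

Call:
drive_tool --commands '[{"dx":-0.01,"dy":-0.05,"dz":0,"ax":0,"ay":0,"az":0},{"dx":-0.03,"dy":-0.15,"dz":0,"ax":0,"ay":0,"az":0},{"dx":-0.05,"dy":-0.28,"dz":0,"ax":0,"ay":0,"az":0},{"dx":-0.08,"dy":-0.42,"dz":0,"ax":0,"ay":0,"az":0},{"dx":-0.1,"dy":-0.56,"dz":0,"ax":0,"ay":0,"az":0}]'

```text
time_s: 13.3
tool_pos: [509.9, -156.1, 207.4]
ee_rot: [[0.991, -0.136, -0.001], [-0.136, -0.991, 0.0], [-0.001, 0.0, -1.0]]
wrist_force: [1.0, 0.4, -2.6]
opening: 0.181
grasp_force: 58.7
```

Call:
drive_tool --commands '[{"dx":-0.03,"dy":-0.14,"dz":0,"ax":0,"ay":0,"az":0},{"dx":-0.06,"dy":-0.28,"dz":0,"ax":0,"ay":0,"az":0},{"dx":-0.08,"dy":-0.4,"dz":0,"ax":0,"ay":0,"az":0},{"dx":-0.09,"dy":-0.47,"dz":0,"ax":0,"ay":0,"az":0},{"dx":-0.1,"dy":-0.5,"dz":0,"ax":0,"ay":0,"az":0}]'

```text
time_s: 13.92
tool_pos: [479.9, -305.7, 207.1]
ee_rot: [[0.99, -0.138, -0.002], [-0.138, -0.99, 0.001], [-0.002, -0.0, -1.0]]
wrist_force: [0.0, -0.0, -2.6]
opening: 0.176
grasp_force: 58.9
```

Call:
drive_tool --commands '[{"dx":0,"dy":0.001,"dz":-0.05,"ax":0,"ay":0,"az":0},{"dx":0,"dy":0.001,"dz":-0.12,"ax":0,"ay":0,"az":0},{"dx":0,"dy":0.001,"dz":-0.2,"ax":0,"ay":0,"az":0},{"dx":0,"dy":0.001,"dz":-0.26,"ax":0,"ay":0,"az":0},{"dx":0,"dy":0.001,"dz":-0.3,"ax":0,"ay":0,"az":0}]'

```text
time_s: 14.55
tool_pos: [480.5, -302.9, 116.3]
ee_rot: [[0.991, -0.135, -0.002], [-0.135, -0.991, 0.001], [-0.002, -0.001, -1.0]]
wrist_force: [-0.1, -0.2, -3.0]
opening: 0.178
grasp_force: 58.8
```

```bash
python3 - <<'E'
from h import *
s=bot.read_state();print(s['tool_pos'],s['wrist_force'],s['opening'],np.array(s['ee_rot']).round(3).tolist())
a=get('wrist');b=get('scene')
p=np.hstack([cv2.resize(a['pixels'][120:420,120:450],(440,400)),cv2.resize(b['pixels'][90:260,110:260],(353,400))])
cv2.imwrite('pics/l2.png',p[:,:,::-1])
hsv=cv2.cvtColor(a['pixels'],cv2.COLOR_RGB2HSV)
m=(cv2.inRange(hsv,(105,100,50),(125,255,255))>0);m[:,:200]=0;m[:,360:]=0;m[:270]=0
ys,xs=np.nonzero(m);P,_=bydepth(a,np.c_[xs,ys]);print('tag z pct',np.percentile(P[:,2],[5,50,90,97]),P[P[:,2]>P[:,2].max()-6].mean(0))
r=cv2.inRange(hsv,(0,110,40),(8,255,255))>0;ys,xs=np.nonzero(r);P,_=bydepth(a,np.c_[xs,ys]);P=P[P[:,2]<200]
o=np.argsort(P[:,1]);n=len(o)//5;print('tongue',len(o))
for i in range(5): q=P[o[i*n:(i+1)*n]];print(q.mean(0).round(1),np.percentile(q[:,2],95).round(1))
g=cv2.inRange(hsv,(50,80,40),(80,255,255))>0;ys,xs=np.nonzero(g);Q=onplane(a,np.c_[xs,ys],22);print('ring',cv2.minEnclosingCircle(Q[:,:2].astype(np.float32)))
E
```

```text
[ 480.5033552  -302.93517706  116.25742328] [-0.1496373  -0.17924548 -2.95985818] 0.17801866963694069 [[0.991, -0.135, -0.002], [-0.135, -0.991, 0.001], [-0.002, -0.001, -1.0]]
tag z pct [154.16001765 169.97738211 170.94972538 171.31239903] [ 562.09426398 -313.42607367  276.13624787]
tongue 2530
[ 463.8 -373.4   94. ] 108.5
[ 471.4 -358.2  103.6] 108.5
[ 473.1 -344.8  103.7] 108.4
[ 474.7 -330.9  103.6] 108.4
[ 478.2 -316.7  106.3] 108.3
ring ((481.6713562011719, -303.298828125), 41.94453811645508)
```

View pics/l2.png

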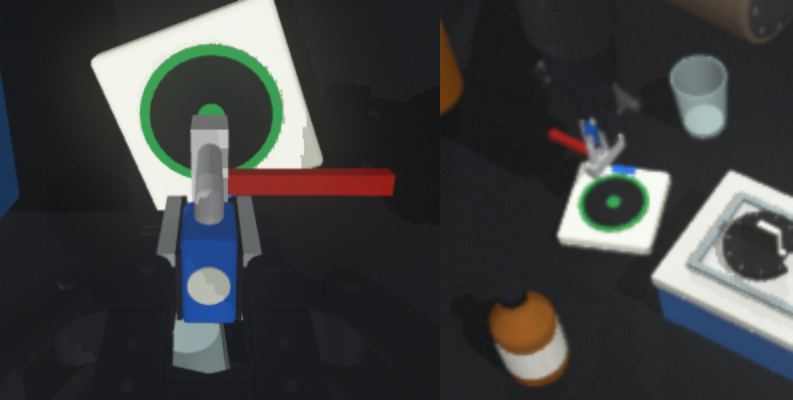

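The left half (wrist) shows the tag gripped, the bow upright over the pad and the tongue level. The right half (scene) shows it above the reader, clear of the beaker and bottle. The foot is at about z 101, so I go down 29 mm more.

Call:
drive_tool --commands '[{"dx":0.002,"dy":0,"dz":-0.025,"ax":0,"ay":0,"az":0},{"dx":0.002,"dy":0,"dz":-0.05,"ax":0,"ay":0,"az":0},{"dx":0.002,"dy":0,"dz":-0.075,"ax":0,"ay":0,"az":0},{"dx":0.002,"dy":0,"dz":-0.09,"ax":0,"ay":0,"az":0},{"dx":0.002,"dy":0,"dz":-0.097,"ax":0,"ay":0,"az":0}]'

```text
time_s: 15.28
tool_pos: [481.7, -304.1, 88.7]
ee_rot: [[0.991, -0.136, -0.0], [-0.136, -0.991, 0.0], [-0.0, -0.0, -1.0]]
wrist_force: [-0.3, 1.0, -3.3]
opening: 0.176
grasp_force: 58.9
```

Call:
drive_tool --commands '[{"dx":0,"dy":0,"dz":0,"ax":0,"ay":0,"az":0},{"dx":0,"dy":0,"dz":0,"ax":0,"ay":0,"az":0},{"dx":0,"dy":0,"dz":0,"ax":0,"ay":0,"az":0},{"dx":0,"dy":0,"dz":0,"ax":0,"ay":0,"az":0},{"dx":0,"dy":0,"dz":0,"ax":0,"ay":0,"az":0}]'

```text
time_s: 15.9
tool_pos: [481.9, -304.1, 89.0]
ee_rot: [[0.991, -0.136, 0.0], [-0.136, -0.991, -0.0], [0.0, 0.0, -1.0]]
wrist_force: [-0.5, -0.4, -3.6]
opening: 0.181
grasp_force: 58.9
```

```bash
python3 - <<'E'
from h import *
s=bot.read_state();print(s['tool_pos'],s['wrist_force'],s['opening'],np.abs(s['dq']).max())
a=get('wrist')
hsv=cv2.cvtColor(a['pixels'],cv2.COLOR_RGB2HSV)
m=(cv2.inRange(hsv,(105,100,50),(125,255,255))>0)|(cv2.inRange(hsv,(0,0,150),(180,60,255))>0)
m[:,245:]&=1;m[:270]=0;m[:,:235]=0;m[:,320:]=0
ys,xs=np.nonzero(m);P,_=bydepth(a,np.c_[xs,ys]);Q=P[(P[:,2]>138)&(P[:,2]<146)]
print(len(Q),cv2.minAreaRect(Q[:,:2].astype(np.float32)),Q[:,2].mean())
r=cv2.inRange(hsv,(0,110,40),(8,255,255))>0;ys,xs=np.nonzero(r);P,_=bydepth(a,np.c_[xs,ys]);P=P[P[:,2]<200]
print('tongue top',[np.percentile(P[(P[:,1]<y)&(P[:,1]>y-15),2],90).round(1) for y in (-310,-325,-340,-355)])
E
```

```text
[ 481.8578734  -304.05338065   89.04722901] [-0.50754653 -0.41044621 -3.57001414] 0.18138633811693955 0.08549533000206806Traceback (most recent call last):
  File "<stdin>", line 6, in <module>
numpy._core._exceptions._UFuncOutputCastingError: Cannot cast ufunc 'bitwise_and' output from dtype('int64') to dtype('bool') with casting rule 'same_kind'
```

```bash
python3 -c "
from station import bot
print(bot.job_done())"
```

```text
the job is handed in; nothing more can be done
None
```

I turned the dial clockwise to open, pulled the shackle straight up, and handed the job in at about 16 s with it held upright and still by its tag, about 5 cm above the middle of the reader pad; my first try at gripping the dial closed on air because the fingertips sit about 46 mm higher than stated.

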